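# Latch the sample chamber's door

## Robot

A 6-joint arm with a two-finger parallel gripper is mounted at the origin on the work surface. World frame = base frame: x ahead of the robot, y to its left, z up, the work surface at z = 0. Lengths are in mm, angles in rad, forces in N, time in s.
With the tool pointing down it reaches from about 300 to 775 mm from the base axis. Payload 14.6 kg.
Tool frame: the origin (TCP) lies midway between the tips of the shut fingers; the grasp point (between the pads) lies 19 mm behind it; y points along the fingers, z is the direction in which the jaws open and shut, and the axes are right-handed (so a half turn about y gives the same grasp; the last joint's range is limited). The gripper opens to 94 mm and grips with 3 to 60 N. Pads are 16 mm wide; open, the fingers measure 119 mm over their backs; the gripper's body (75 mm by 177 mm) begins 78 mm behind the grasp point.
Start: joints at [1.117, 0.3, 1.521, -0, 1.321, -0.067], TCP at [207.471, 509.357, 179.546] pointing down, gripper open.
Joint ranges: [-3.03, 3.03], [-0.79, 2.21], [0.23, 2.52], [-1.04, 4.18], [0, 3.07], [-2.55, 2.55]. Speed limits (rad/s): [2.22, 2.22, 2.57, 3.14, 3.14, 3.14].

## Interface

Orientations are given as [roll, pitch, yaw] about the fixed x, y, z axes, in that order (R = Rz(yaw) Ry(pitch) Rx(roll)).
In Python, from cell import manip gives the robot as it stands.
- The arm moves only by the tool play_rows, never from a script. Its argument "series" is a list of rows, each a list of 3 entries, a list of its own where there are three numbers: the shift along the tool's x, y, z in m, then the turn about the tool's y in rad, then the closure, from 0 (fully open) to 1 (shut). In form: [[[dx, dy, dz], twist, grip], ...]. A call has 1 to 20 rows; each row is the pose to reach, as a shift and turn from the pose measured when the call began, along the tool's axes at that moment; what a row does not reach only later rows make up. A row lasts 1/10 s, in which the tool goes at most 50 mm and 8.59 degrees, less where a joint would pass 70% of its speed; a pose out of reach is approached as far as the arm can. A call with a gripper value outside its range is refused whole. The fingers move at their own pace and stop on an object; "squeeze" is the grip in N (left out, the last holds). Time passes only in rows, so rows that repeat a pose let the fingers close. It gives the time, the measured TCP pose, the force and the opening at its end, in the units of the state.
- manip.read_state(): the state, without advancing time (a new reading comes with each control period).
- manip.camera(name): name is "scene" or "top" or "wrist"; returns the picture (400x640x3 uint8, red, green, blue); there is no depth.
- manip.camera_params(name): a dict with "K" (3x3 intrinsics, pixels), "dist_coeffs" ([k1, k2, p1, p2, k3] as OpenCV has them; the pictures are not rectified), "rvec" (rotation vector, rad) and "tvec" (3), from world to camera coordinates, as OpenCV has them. Camera axes: x right, y down, z forward; pixel columns grow to the right and rows downward; lengths in mm; the calibration is good to about 2 mm. A picture is of the moment at which its call begins: read the wrist's pose just before it. camera_params takes no time and is no camera call; for the wrist camera it gives the pose at the moment of the call.
- manip.sign_off(): hands the job in, once; it reports no verdict.
The state is a dict: "clock": time; "joints": joint angles; "qd": joint speeds; "effort": joint torques, N m; "eef_pos": TCP position; "eef_rot": TCP orientation; "wrist_force": force on the tool from outside, world axes, zero at the start; "moment": the same for the moment, N m; "finger_gap": finger opening in mm.
Only numpy, scipy, OpenCV 4.12 (cv2) and the standard library are available. Lean on these libraries where they do the work, as an engineer would, in place of code of your own. Each camera call takes 0.05 s, during which the arm holds its last target. There are 200 camera calls.

## Task

The door of the little sample chamber has been pushed to, but the draw latch on top of it is still undone. Hook the latch's wire loop over the keeper on the door's top edge, then press the lever down over centre until it lies flat and the door is pulled tight on its gasket, and let go. Work with finger force only: do not wrench the loop, ram the lever or lean on the door or the housing (never more than about 30 N), and leave the glassware and the other things on and around the chamber where they stand.

Things in the scene. Friction and masses are not known exactly. Their poses are not given: they have to be found in the camera images.
- chamber: small white warm-air sample chamber, fixed: 360 mm wide, 284 deep, flat top 180 mm above the table. Origin on the table plumb under the latch lever's pivot; x points from the door into the chamber (the door looks to -x), y along the door's width, z up. The draw latch lies across the top seam, centred on y = 0, other things stand at least 50 mm beside its centre line and 80 mm behind the pivot
- pivot (a point): the lever's pivot axis (along the chamber's y) midway between its two ears (31 mm over all), 16 mm above the chamber's top; axes as the chamber's
- housing: the chamber's white sheet-metal housing behind the door: its top runs from 32 mm to -x of the pivot back to 218 mm to +x of it; same origin and axes as the chamber
- door_panel: the insulated drop-front door, 250 mm wide, 32 mm thick; when shut its top edge is level with the housing's top and reaches from 34 to 66 mm to -x of the pivot. Origin on its hinge line at the bottom; it carries the keeper and swings with door
- door (a joint): door angle, rad: 0 = shut, gasket squeezed; grows as the top edge comes away to -x (keeper 176 mm from the hinge: 0.01 = 1.8 mm). Starts ajar, 0.019 to 0.030; stiff hinge (2 N at the top edge), stays where left. The rubber gasket is touched at about 0.016 and pushes back some 50 N per mm at the keeper; only the latch holds it shut (then 0.000 to 0.007)
- lever (a joint): lever angle, rad: 0 = closed, folded flat with the handle to +x; 1.57 = upright; 2.3 = forward stop, leaning over the door. Starts at 0.8 to 1.05. Stays where left (1 N at the handle). With the loop hooked it resists from about 1.1 down (peak 5 to 8 N, 50 mm from the pivot, near 0.7), snaps over centre at 0.1 to 0.3, then stays down by itself on a hard stop
- handle: the lever's flat steel handle, 24 mm wide, to 62 mm from the pivot; its outer face lies 6 mm off the pivot axis. Origin on the pivot axis, x along the handle to its tip, z out of the outer face (up when closed, towards the door side when upright). Press on it 45 to 55 mm from the pivot; leaning over the door it must first be pushed back to +x near its tip
- handle_tip (a point): outer face of the handle's slightly raised tip, 60 mm from the pivot; when closed it lies 25 mm above the chamber's top
- loop_bar (a point): middle of the cross bar at the free end of the latch's wire loop (5 mm steel wire, 43 mm over its two side legs, 33 mm inside). Starts lying on top of the keeper's lip. The loop drops by its own weight. It can be pinched from above across both legs, 10 mm behind the bar. The bar can be led 12 mm to -x of the seat before the lever meets its forward stop; leading it takes 3 to 6 N
- loop: the wire loop; origin at its hinge pin on the lever, 12 mm from the pivot on the handle's side; the bar is 62 mm from there. Pulling the loop to -x makes the lever follow upright and forward; folding the lever draws the loop to +x
- keeper_seat (a point): nominal place of the bar's centre when hooked and tight, 13.5 mm above the door top; axes as the chamber's, turning with the door. The keeper is a 24 mm wide steel hook open to -x: upright web behind this point, flat lip over it, foot block under it. It is packed up by hand, so the whole keeper truly sits up to 2 mm higher or lower than nominal: feel for it
- lip_edge (a point): nominal front edge of the keeper's lip, upper side: 20 mm above the door top, 5 mm to -x of the seat; lip 2.5 mm thick, underside 17.6 mm, foot block's top 10.5 mm above the door top (all with the same 2 mm doubt in height): a 7 mm mouth for the 5 mm bar. Bring the bar down 9 to 12 mm to -x of the seat on to the foot (it runs to 16 mm), then back in under the lip
- bottle_a: blue-capped glass bottle, 56 mm across, 105 mm high, on the chamber's top; origin under its centre
- tip_box: grey pipette-tip box with clear lid, 82 x 122 x 56 mm, on the chamber's top; origin under its centre
- beaker: empty glass beaker, 60 mm across, 85 mm high, on the table in front of the chamber; origin under its centre
- bottle_b: blue-capped glass bottle, 70 mm across, 140 mm high, on the table beside the chamber; origin under its centre
- vial_rack: white rack of capped amber vials, 60 x 110 x 41 mm, on the table in front of the chamber; origin under its centre

How it is judged (in metres and radians):
On the way:
1. the loop's bar is behind the keeper's lip while the lever is still up (x of loop_bar in the frame of keeper_seat between -0.014 and 0.004 m and z of loop_bar in the frame of keeper_seat between -0.016 and 0.0045 m and value of joint lever above 0.35 rad), for 0.1 s.
At the end, for the whole second after the job is handed in: The lever is folded flat (within 0.06 rad of closed) and stays so by itself, the loop's bar sits in the keeper within 4 mm of its nominal seat along x and 5.5 mm in height, and the door is drawn on to its gasket (door angle under 0.011 rad); the robot has let go (value of joint lever below 0.06 rad and value of joint door below 0.011 rad and x of loop_bar in the frame of keeper_seat between -0.004 and 0.004 m and z of loop_bar in the frame of keeper_seat between -0.0055 and 0.0055 m and velocity of joint lever between -0.05 and 0.05 rad/s); the robot touches nothing.
It fails at once if the loop, while held, is wrenched against the keeper or the door with more than 30 N (contact force between the fingers and loop above 1 N and contact force between loop and door_panel above 30 N).
It fails at once if the latch handle is pressed with more than 30 N (contact force between any of the fingers, the arm and handle above 30 N).
It fails at once if the robot leans on the door or the housing with more than 30 N (contact force between any of the fingers, the arm and door_panel above 30 N or contact force between any of the fingers, the arm and housing above 30 N).
It fails at once if one of the things on and around the chamber (bottles, beaker, tip box, vial rack) is shifted by more than 25 mm or knocked over (distance of any of bottle_a, tip_box, beaker, bottle_b, vial_rack from where it was at the start of the episode above 0.025 m or angle between any of bottle_a, tip_box, beaker, bottle_b, vial_rack's own z axis and vertical above 0.6 rad).
It also fails if it takes over 48 s, if anything falls off the work surface, if the arm or the gripper's body presses on something with over 40 N, if the wrist force passes 120 N, or if a joint passes its speed limit or range.

## Working session

There is one attempt and no reset: what is moved stays moved. The work goes in short steps, Python scripts to look and compute and a tool call to move; the robot and the scene stay as the last step left them, time stands still between calls to the robot, and variables do not carry over. Pictures are saved under pics/ and viewed, about 8 in all and at most 12, crops included, and the job is handed in when it is done.

Besides the shell and the picture viewer there is one more tool, called after "Call:" by a JSON object that holds its "op" and its "data". play_rows: Moves the arm, as the interface text tells. Its arguments: {"type":"object","properties":{"series":{"type":"array","items":{"type":"array"}},"squeeze":{"type":"number"}},"required":["series"]}

```bash
mkdir -p pics; ls
python3 - <<'E'
from cell import manip
import cv2
s=manip.read_state(); print(s)
for n in ("scene","top"):
    p=manip.camera_params(n); print(n,p)
    cv2.imwrite(f"pics/{n}0.png",manip.camera(n)[:,:,::-1])
print(manip.camera_params("wrist"))
E
```

```text
pics
{'clock': 0.0, 'joints': array([ 1.11736270e+00,  3.00495229e-01,  1.52158494e+00, -2.05616071e-05,
        1.32071825e+00, -6.66058257e-02]), 'qd': array([-0.00183834, -0.00028879, -0.00192098,  0.00023886,  0.00010736,
       -0.00075796]), 'effort': array([-1.97250342e-04, -5.31815171e+01, -3.52735591e+01,  7.08271447e-02,
        2.44565407e-02, -3.11419490e-05]), 'eef_pos': array([207.36760694, 509.08440398, 178.97148955]), 'eef_rot': array([-1.57200074e+00,  6.03798958e-05, -3.86822736e-01]), 'wrist_force': array([-0.22786717,  0.25574675,  0.34752146]), 'moment': array([-0.02342672, -0.02813527, -0.00987584]), 'finger_gap': 94.5069636505876}
scene {'K': array([[484.77817498,   0.        , 321.97414618],
       [  0.        , 484.77817498, 204.71798813],
       [  0.        ,   0.        ,   1.        ]]), 'dist_coeffs': array([-0.08555263,  0.        ,  0.        ,  0.        ,  0.        ]), 'rvec': array([ 1.73879665, -2.36730863,  0.3821716 ]), 'tvec': array([ 251.45443026,  536.34175207, 1151.87124037])}
top {'K': array([[436.8857438 ,   0.        , 318.64963457],
       [  0.        , 436.8857438 , 203.1761763 ],
       [  0.        ,   0.        ,   1.        ]]), 'dist_coeffs': array([-0.0531432,  0.       ,  0.       ,  0.       ,  0.       ]), 'rvec': array([ 2.16070162, -2.18451297,  0.10731891]), 'tvec': array([  59.08646807,  594.56995848, 1158.73472536])}
{'K': array([[295.58866155,   0.        , 319.97944357],
       [  0.        , 295.58866155, 198.41083313],
       [  0.        ,   0.        ,   1.        ]]), 'dist_coeffs': array([-0.05206902,  0.        ,  0.        ,  0.        ,  0.        ]), 'rvec': array([-2.41801932, -1.62466366, -0.21679095]), 'tvec': array([-548.68233659,  -27.25638568,  390.58317954])}
```

View pics/scene0.png

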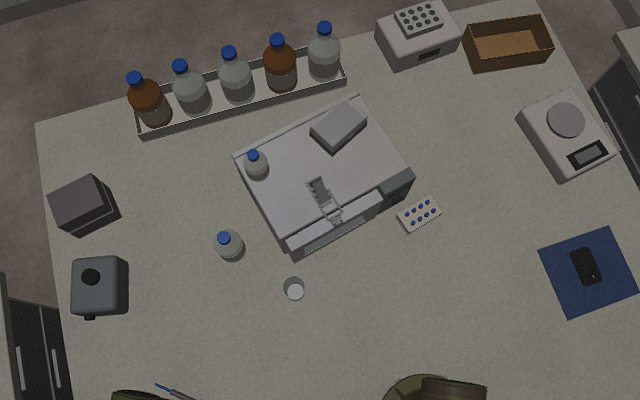

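View pics/top0.png

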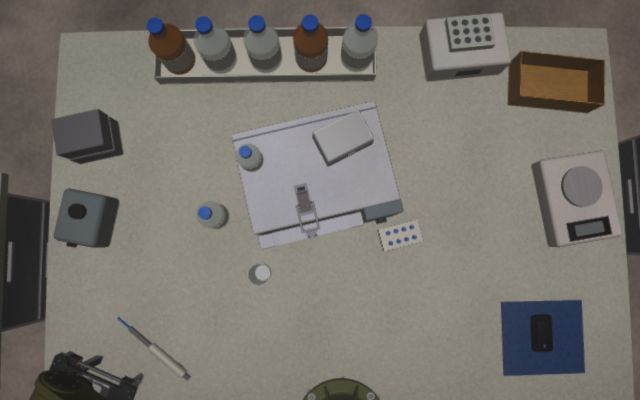

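```bash
cat > h.py <<'E'
import numpy as np, cv2
from scipy.spatial.transform import Rotation as R
def ray(p,uv):
    Rm=cv2.Rodrigues(np.array(p["rvec"]))[0]; c=-Rm.T@p["tvec"]
    n=cv2.undistortPoints(np.array(uv,float).reshape(-1,1,2),p["K"],p["dist_coeffs"])[:,0]
    d=np.c_[n,np.ones(len(n))]@Rm
    return c,d/np.linalg.norm(d,axis=1)[:,None]
def onz(p,uv,z):
    c,d=ray(p,uv); return c+d*((z-c[2])/d[:,2])[:,None]
def tri(obs):  # [(p,uv)]
    A=np.zeros((3,3));b=np.zeros(3);L=[]
    for p,uv in obs:
        c,d=ray(p,[uv]);M=np.eye(3)-np.outer(d[0],d[0]);A+=M;b+=M@c;L.append((M,c))
    x=np.linalg.solve(A,b); return x,[np.linalg.norm(M@(x-c)) for M,c in L]
def proj(p,X): return cv2.projectPoints(np.array(X,float).reshape(-1,3),np.array(p["rvec"]),np.array(p["tvec"]),p["K"],p["dist_coeffs"])[0][:,0]
def toolR(s): return R.from_euler("xyz",s["eef_rot"]).as_matrix()
E
python3 - <<'E'
from cell import manip
from h import *
p=manip.camera_params("top")
print(onz(p,[(255,232),(400,203),(234,137),(374,104)],180).round(1))
print(onz(p,[(311,235),(301,187)],200).round(1))
s=manip.read_state(); T=toolR(s); print(T.round(3))
w=manip.camera_params("wrist"); Rm=cv2.Rodrigues(w["rvec"])[0]; c=-Rm.T@w["tvec"]
print("cam",c, "in tool",T.T@(c-s["eef_pos"]),"axes in tool\n",(T.T@Rm.T).round(3))
for n in("scene","top"):
    im=cv2.imread(f"pics/{n}0.png"); 
    cr=im[165:245,260:360] if n=="top" else im[165:240,290:390]
    cv2.imwrite(f"pics/{n}c.png",cv2.resize(cr,None,fx=7,fy=7,interpolation=cv2.INTER_CUBIC))
E
```

```text
[[ 513.8  203.8  180. ]
 [ 578.8 -140.3  180. ]
 [ 743.1  255.4  180. ]
 [ 821.5  -84.4  180. ]]
[[504.9  71.5 200. ]
 [616.9  93.7 200. ]]
[[ 0.926 -0.     0.377]
 [-0.377 -0.001  0.926]
 [-0.    -1.    -0.001]]
cam [136.83286884 536.87231135 383.92098732] in tool [ -75.79630607 -204.86410185   -1.12270532] axes in tool
 [[ 0.001  0.965  0.263]
 [-0.001 -0.263  0.965]
 [ 1.    -0.001  0.001]]
```

View pics/topc.png

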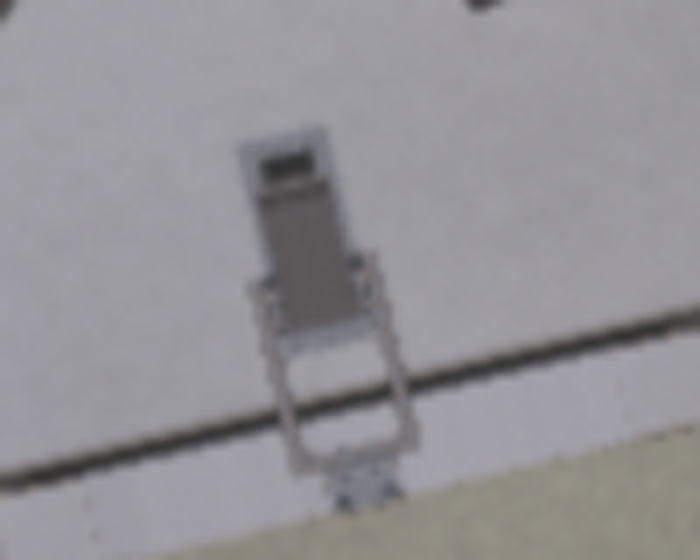

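Call:
{"op": "play_rows", "data": {"series": [[[0,-0.05,0],0,0],[[0,-0.1,0],-0.15,0],[[0.034,-0.1,-0.024],-0.3,0],[[0.07,-0.1,-0.05],-0.45,0],[[0.11,-0.1,-0.077],-0.577,0],[[0.15,-0.1,-0.105],-0.577,0],[[0.19,-0.1,-0.133],-0.577,0],[[0.23,-0.1,-0.161],-0.577,0],[[0.27,-0.1,-0.189],-0.577,0],[[0.31,-0.1,-0.217],-0.577,0],[[0.35,-0.1,-0.245],-0.577,0],[[0.39,-0.1,-0.273],-0.577,0],[[0.4276,-0.1,-0.3],-0.577,0],[[0.4276,-0.1,-0.3],-0.577,0],[[0.4276,-0.1,-0.3],-0.577,0]], "squeeze": 12}}

```text
clock: 1.6
eef_pos: [490.3, 69.5, 278.8]
eef_rot: [-1.571, 0.002, 0.188]
wrist_force: [-0.5, 0.1, 0.3]
finger_gap: 94.0
```

Run:
```python
from cell import manip
from h import *
import pickle
s=manip.read_state(); w=manip.camera_params("wrist"); im=manip.camera("wrist")
pickle.dump((s,w),open("A.pkl","wb")); cv2.imwrite("pics/A.png",im[:,:,::-1])
print(s["clock"],s["eef_pos"],s["eef_rot"],s["wrist_force"])
print(proj(w,[[505,71,200],[617,94,200]]))
cv2.imwrite("pics/A2.png",cv2.resize(im[60:360,120:520,::-1],None,fx=2,fy=2,interpolation=cv2.INTER_CUBIC))
```

```text
1.6 [490.25193001  69.52700635 278.80136188] [-1.57130251  0.00175868  0.18832622] [-0.46507029  0.06389161  0.26139407]
[[319.84121198 211.88567774]
 [321.39400756 309.3938208 ]]
```

View pics/A2.png

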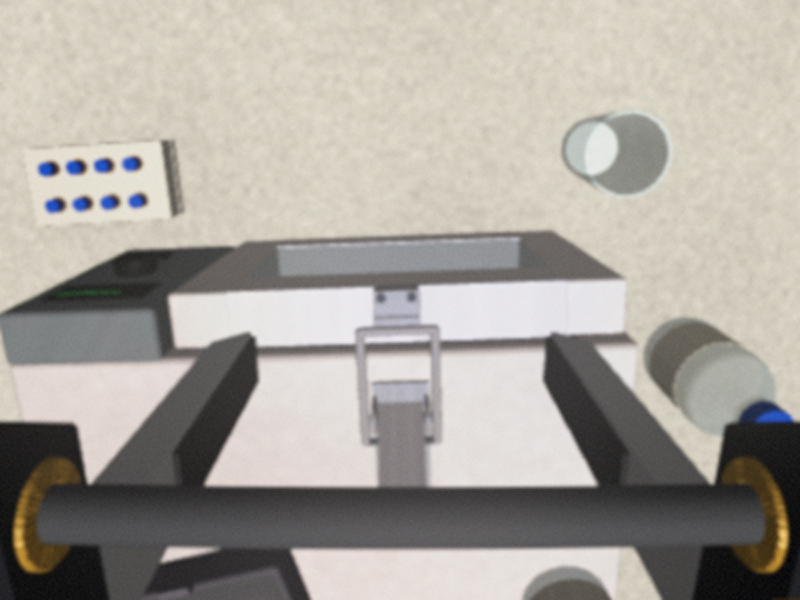

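Run:
```python
from h import *
import pickle
s,w=pickle.load(open("A.pkl","rb")); f=lambda u,v:(u/2+120-.25,v/2+60-.25)
print("bar ends",onz(w,[f(357,331),f(440,328)],202.5).round(1))
print("pins",onz(w,[f(365,440),f(435,440)],204).round(1))
L=onz(w,[f(165,347),f(630,335),f(170,293),f(625,279)],180).round(1);print("seam, front",L)
for a,b in((0,1),(2,3)): print(np.arctan2(-(L[a]-L[b])[0]*-1,(L[a]-L[b])[1]))
print("screws",onz(w,[f(380,296),f(411,296)],190).round(1))
```

```text
bar ends [[522.2  52.  202.5]
 [512.8  93.  202.5]]
pins [[581.7  66.5 204. ]
 [574.8 103.1 204. ]]
seam, front [[560.2 -51.4 180. ]
 [505.3 200.1 180. ]
 [528.3 -51.2 180. ]
 [474.9 188.2 180. ]]
2.926673742806413
2.9221277407839232
screws [[505.7  60.5 190. ]
 [502.7  76.3 190. ]]
```

Call:
{"op": "play_rows", "data": {"series": [[[0.037,0.01,-0.002],-0.025,0],[[0.037,0.054,-0.002],-0.025,0],[[0.037,0.054,-0.002],-0.025,0],[[0.037,0.054,-0.002],-0.025,0]]}}

```text
clock: 2.05
eef_pos: [525.9, 76.2, 225.8]
eef_rot: [-1.571, 0.002, 0.216]
wrist_force: [0.7, -0.3, 1.0]
finger_gap: 94.3
```

```bash
cat > look.py <<'E'
from cell import manip
from h import *
import pickle,sys
n=sys.argv[1]; u0,v0,wd,ht,k=map(int,sys.argv[2:7])
s=manip.read_state(); w=manip.camera_params("wrist"); im=manip.camera("wrist")
pickle.dump((s,w),open(n+".pkl","wb")); cv2.imwrite(f"pics/{n}.png",im[:,:,::-1])
print(s["clock"],s["eef_pos"].round(1),s["eef_rot"].round(4),s["wrist_force"].round(1),s["finger_gap"])
cv2.imwrite(f"pics/{n}2.png",cv2.resize(im[v0:v0+ht,u0:u0+wd,::-1],None,fx=k,fy=k,interpolation=cv2.INTER_CUBIC))
print(proj(w,[[517.5,72.5,202.5],[578.2,84.8,204]]))
E
python3 look.py B 220 120 200 150 4
```

```text
2.05 [525.9  76.2 225.8] [-1.5711  0.0022  0.2162] [ 0.7 -0.3  1. ] 94.3068828588024
[[319.12908168 204.77524754]
 [318.06639991 274.52752837]]
```

View pics/B2.png

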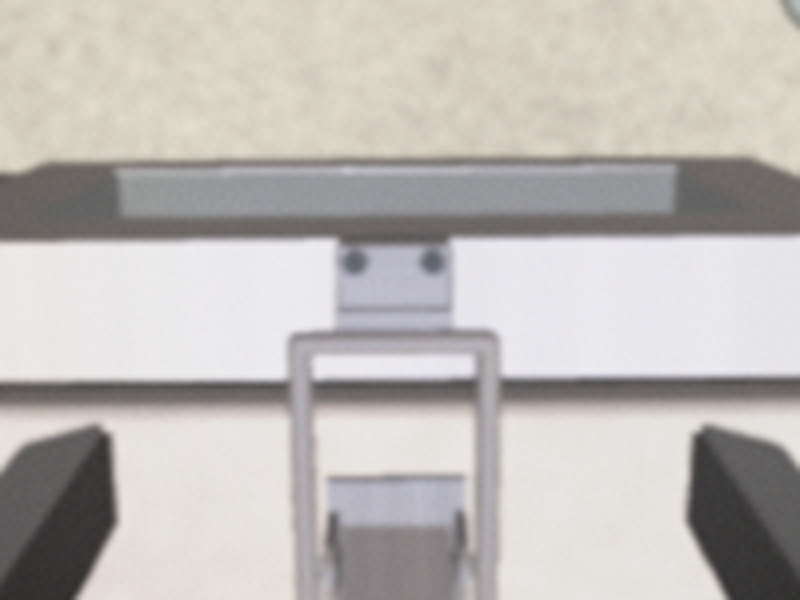

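Run:
```python
from h import *
import pickle
s,w=pickle.load(open("A.pkl","rb")); s2,w2=pickle.load(open("B.pkl","rb"))
f=lambda u,v:(u/2+120-.25,v/2+60-.25); g=lambda u,v:(u/4+220-.4,v/4+120-.4)
T=toolR(s2)
def rel(X): return (T.T@(np.atleast_2d(X)-s2["eef_pos"]).T).T.round(1)
for a,b in(((358,332),(291,343)),((440,329),(498,341)),((380,296),(354,262)),((411,296),(432,262))):
    X,e=tri([(w,f(*a)),(w2,g(*b))]); print(X.round(1),np.round(e,2),rel(X))
print("on-plane, tool xyz rel:")
for nme,uv,z in(("bar",(394,342),202.5),("bar front",(394,332),202.5),("lip edge",(394,308),200),("foot edge",(394,241),190.5),("doorfront",(394,238),180),("seam door side",(394,382),180),("screws",(393,262),190.5)):
    X=onz(w2,[g(*uv)],z)[0]; print(nme,X.round(1),rel(X))
print(proj(w2,s2["eef_pos"]+T@np.array([0,15,0])))
```

```text
[520.3  52.2 209.1] [0.5 0.5] [[-10.6  16.7 -22.3]]
[513.5  92.7 201.8] [0.44 0.44] [[-8.5 24.  18.8]]
[508.3  60.7 181.4] [0.03 0.03] [[-20.5  44.4 -11.4]]
[503.4  76.6 187.6] [0.12 0.12] [[-21.9  38.3   5.2]]
on-plane, tool xyz rel:
bar [517.9  71.7 202.5] [[-8.7 23.3 -2.7]]
bar front [515.9  71.3 202.5] [[-10.8  23.3  -2.7]]
lip edge [511.7  70.4 200. ] [[-15.1  25.8  -2.7]]
foot edge [500.1  67.8 190.5] [[-27.   35.4  -2.7]]
doorfront [501.6  68.1 180. ] [[-25.4  45.9  -2.7]]
seam door side [533.6  75.  180. ] [[ 7.3 45.8 -2.8]]
screws [504.5  68.6 190.5] [[-22.5  35.4  -2.9]]
[[321.45449477 218.75059011]]
```

Call:
{"op": "play_rows", "data": {"series": [[[0.001,0.015,-0.0025],0,0.3],[[0.001,0.032,-0.0025],0,0.4],[[0.001,0.032,-0.0025],0,0.45],[[0.001,0.032,-0.0025],0,0.5],[[0.001,0.032,-0.0025],0,0.55],[[0.001,0.032,-0.0025],0,0.62],[[0.001,0.032,-0.0025],0,0.62],[[0.001,0.032,-0.0025],0,0.62]], "squeeze": 15}}

```text
clock: 2.9
eef_pos: [528.1, 73.9, 195.2]
eef_rot: [-1.572, -0.001, 0.216]
wrist_force: [-0.3, -0.6, -0.5]
finger_gap: 36.4
```

```bash
python3 look.py C 220 120 200 150 4
```

```text
2.9 [528.1  73.9 195.2] [-1.5715e+00 -6.0000e-04  2.1590e-01] [-0.3 -0.6 -0.5] 36.43981655096948
[[323.02580042 214.92123136]
 [321.56755095 293.07313081]]
```

View pics/C2.png

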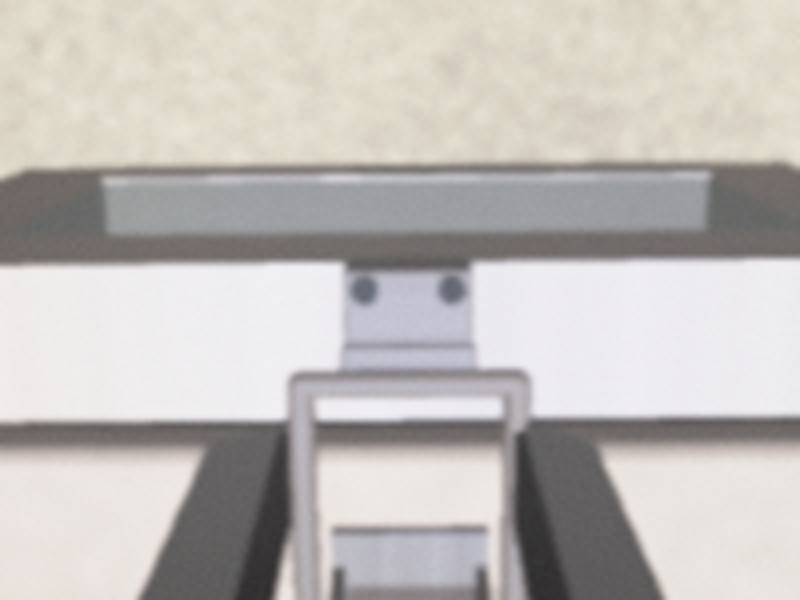

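Run:
```python
from h import *
import pickle
s2,w2=pickle.load(open("C.pkl","rb"))
g=lambda u,v:(u/4+220-.4,v/4+120-.4)
T=toolR(s2)
for nme,uv,z in(("bar",(409,382),202.5),("barL",(290,382),202.5),("barR",(529,382),202.5),("lip edge",(409,346),200),("foot edge",(409,265),190.5),("fing L",(287,432),195),("fing R",(518,432),195)):
    X=onz(w2,[g(*uv)],z)[0]; print(nme,X.round(1),(T.T@(X-s2["eef_pos"])).round(1))
```

```text
bar [517.8  71.7 202.5] [-10.5  -7.3   0.1]
barL [522.3  51.3 202.5] [-10.5  -7.3 -20.8]
barR [513.3  92.4 202.5] [-10.5  -7.3  21.2]
lip edge [512.1  70.5 200. ] [-16.4  -4.8   0.1]
foot edge [499.9  67.8 190.5] [-28.9   4.7   0.2]
fing L [534.6  52.4 195. ] [  1.7   0.2 -22.4]
fing R [525.5  94.1 195. ] [ 1.8  0.2 20.3]
```

Call:
{"op": "play_rows", "data": {"series": [[[0,-0.002,0],0,0.62],[[0,-0.004,0],0,0.62],[[0,-0.004,0],0,0.62]], "squeeze": 15}}

```text
clock: 3.25
eef_pos: [528.2, 73.8, 199.5]
eef_rot: [-1.572, -0.001, 0.216]
wrist_force: [0.4, 0.5, -0.3]
finger_gap: 35.8
```

Call:
{"op": "play_rows", "data": {"series": [[[0,0,0],0,0.45],[[0,0,0],0,0.45],[[0,0.006,0],0,0.45],[[0,0.0125,0],0,0.45],[[0,0.0125,0],0,0.62],[[0,0.0125,0],0,0.62],[[0,0.0125,0],0,0.62]], "squeeze": 15}}

```text
clock: 3.95
eef_pos: [528.3, 73.9, 187.1]
eef_rot: [-1.572, -0.001, 0.216]
wrist_force: [0.4, 0.8, -0.0]
finger_gap: 36.3
```

```bash
python3 look.py D 220 150 200 150 4
```

```text
3.95 [528.3  73.9 187.1] [-1.5717e+00 -1.3000e-03  2.1590e-01] [ 0.4  0.8 -0. ] 36.25626114099878
[[323.19495119 218.43086973]
 [321.6697558  299.07453331]]
```

View pics/D2.png

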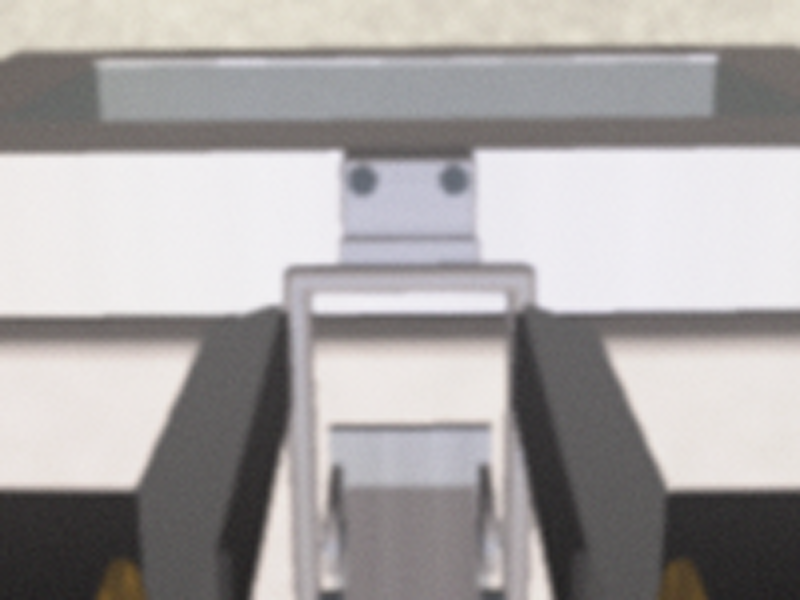

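Call:
{"op": "play_rows", "data": {"series": [[[0,0,0.0013],0,0.42],[[0,0,0.0013],0,0.42],[[0,0.005,0.0013],0,0.42],[[0,0.0095,0.0013],0,0.42],[[0,0.012,0.0013],0,0.42],[[0,0.012,0.0013],0,0.5],[[0,0.012,0.0013],0,0.62],[[0,0.012,0.0013],0,0.62],[[0,0.012,0.0013],0,0.62]], "squeeze": 15}}

```text
clock: 4.9
eef_pos: [528.1, 75.2, 175.3]
eef_rot: [-1.572, -0.001, 0.216]
wrist_force: [-0.0, 0.7, 0.1]
finger_gap: 42.1
```

Call:
{"op": "play_rows", "data": {"series": [[[0,0,0],0,0.48],[[0,0,0],0,0.48],[[0,0.002,0],0,0.48],[[0,0.0045,0],0,0.48],[[0,0.0045,0],0,0.55],[[0,0.0045,0],0,0.65],[[0,0.0045,0],0,0.65],[[0,0.0045,0],0,0.65]], "squeeze": 15}}

```text
clock: 5.7
eef_pos: [528.0, 75.1, 170.7]
eef_rot: [-1.572, -0.001, 0.216]
wrist_force: [-1.6, 0.6, -0.7]
finger_gap: 42.2
```

Call:
{"op": "play_rows", "data": {"series": [[[0,-0.003,0],0,0.65],[[-0.002,-0.003,0],0,0.65],[[-0.005,-0.003,0],0,0.65],[[-0.008,-0.003,0],0,0.65],[[-0.01,-0.003,0],0,0.65],[[-0.012,-0.003,0],0,0.65],[[-0.012,-0.003,0],0,0.65]]}}

```text
clock: 6.4
eef_pos: [515.9, 72.4, 173.8]
eef_rot: [-1.572, -0.001, 0.216]
wrist_force: [-0.3, -1.2, 0.9]
finger_gap: 42.1
```

```bash
python3 look.py E 220 150 200 150 4
```

```text
6.4 [515.9  72.4 173.8] [-1.5717e+00 -7.0000e-04  2.1590e-01] [-0.3 -1.2  0.9] 42.14458216691078
[[321.35830272 243.37071336]
 [319.90620858 325.42756297]]
```

View pics/E2.png

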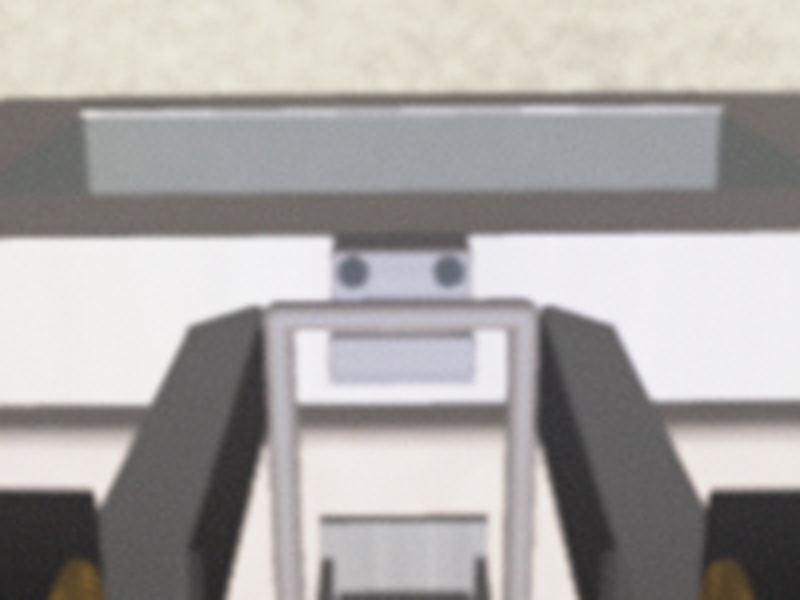

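Run:
```python
from h import *
import pickle
s2,w2=pickle.load(open("E.pkl","rb"))
g=lambda u,v:(u/4+220-.4,v/4+150-.4)
T=toolR(s2)
for nme,uv,z in(("bar",(402,314),206),("bar",(402,314),209),("lip edge",(402,333),200),("lip back",(402,382),200),("foot edge",(402,250),190.5),("screws",(401,271),190.5)):
    X=onz(w2,[g(*uv)],z)[0]; print(nme,(T.T@(X-s2["eef_pos"])).round(1))
print(onz(w2,[g(268,314),g(538,314)],206).round(1),onz(w2,[g(268,314),g(538,314)],209).round(1))
```

```text
bar [-10.3 -32.2  -1.1]
bar [-11.4 -35.2  -1.1]
lip edge [ -4.7 -26.2  -1.1]
lip back [  3.9 -26.2  -1.1]
foot edge [-15.8 -16.7  -1.1]
screws [-12.  -16.7  -1.3]
[[510.6  48.8 206. ]
 [501.6  89.9 206. ]] [[509.3  48.9 209. ]
 [500.5  89.3 209. ]]
```

Call:
{"op": "play_rows", "data": {"series": [[[0,0.002,0],0,0.65],[[0,0.004,0],0,0.65],[[0,0.006,0],0,0.65],[[0,0.008,0],0,0.65],[[0,0.008,0],0,0.65]]}}

```text
clock: 6.95
eef_pos: [515.9, 72.4, 165.4]
eef_rot: [-1.572, -0.0, 0.216]
wrist_force: [1.7, 0.0, 1.9]
finger_gap: 42.2
```

Call:
{"op": "play_rows", "data": {"series": [[[0,0.001,0],0,0.65],[[0,0.0015,0],0,0.65],[[0,0.0015,0],0,0.65]]}}

```text
clock: 7.25
eef_pos: [515.9, 72.5, 163.9]
eef_rot: [-1.572, -0.0, 0.216]
wrist_force: [1.0, -0.0, 2.0]
finger_gap: 42.4
```

Call:
{"op": "play_rows", "data": {"series": [[[0,0.0007,0],0,0.65],[[0,0.0012,0],0,0.65],[[0,0.0012,0],0,0.65]]}}

```text
clock: 7.55
eef_pos: [515.9, 72.5, 162.6]
eef_rot: [-1.572, -0.0, 0.216]
wrist_force: [1.3, -0.5, 2.1]
finger_gap: 41.9
```

Call:
{"op": "play_rows", "data": {"series": [[[0,0.0007,0],0,0.65],[[0,0.0012,0],0,0.65],[[0,0.0012,0],0,0.65]]}}

```text
clock: 7.85
eef_pos: [516.0, 72.5, 162.0]
eef_rot: [-1.572, -0.001, 0.216]
wrist_force: [-0.9, -0.1, 7.5]
finger_gap: 42.3
```

Call:
{"op": "play_rows", "data": {"series": [[[0,-0.0008,0],0,0.65],[[0.002,-0.0008,0],0,0.65],[[0.004,-0.0008,0],0,0.65],[[0.006,-0.0008,0],0,0.65],[[0.007,-0.0008,0],0,0.65],[[0.007,-0.0008,0],0,0.65]]}}

```text
clock: 8.45
eef_pos: [523.1, 74.1, 162.7]
eef_rot: [-1.572, -0.001, 0.216]
wrist_force: [-0.6, -0.9, 0.5]
finger_gap: 42.1
```

```bash
python3 look.py F 220 150 200 150 4
```

```text
8.45 [523.1  74.1 162.7] [-1.5716e+00 -1.1000e-03  2.1600e-01] [-0.6 -0.9  0.5] 42.061877100250925
[[321.42052898 239.65148339]
 [319.86362494 327.37294949]]
```

View pics/F2.png

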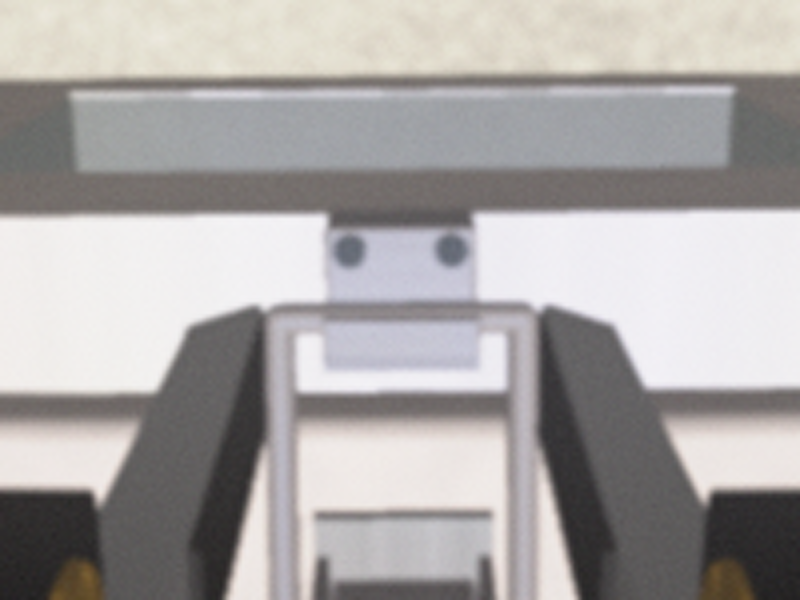

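Call:
{"op": "play_rows", "data": {"series": [[[0.001,0,0],0,0.65],[[0.002,0,0],0,0.65],[[0.002,0,0],0,0.65],[[0.002,0,0],0,0.45],[[0.002,0,0],0,0.4],[[0.002,0,0],0,0.4],[[0.002,0,0],0,0.4],[[-0.01,-0.04,0],0,0.4],[[-0.03,-0.08,0],0,0.4],[[-0.03,-0.125,0],0,1],[[-0.03,-0.125,0],0,1],[[-0.03,-0.125,0],0,1],[[-0.03,-0.125,0],0,1],[[-0.03,-0.125,0],0,1],[[-0.03,-0.125,0],0,1]]}}

```text
clock: 10.0
eef_pos: [493.5, 67.7, 286.8]
eef_rot: [-1.571, 0.0, 0.216]
wrist_force: [-1.0, -0.3, 0.2]
finger_gap: 12.1
```

```bash
python3 look.py G 220 120 200 280 2
python3 - <<'E'
import cv2
im=cv2.imread("pics/G.png"); im=cv2.resize(im[110:390,180:460],None,fx=2,fy=2,interpolation=cv2.INTER_CUBIC); cv2.imwrite("pics/G2.png",im)
E
```

```text
10.0 [493.5  67.7 286.8] [-1.5714e+00  4.0000e-04  2.1600e-01] [-1.  -0.3  0.2] 12.069164510746448
[[320.6710178  219.1370709 ]
 [319.7679152  273.42127064]]
```

View pics/G2.png

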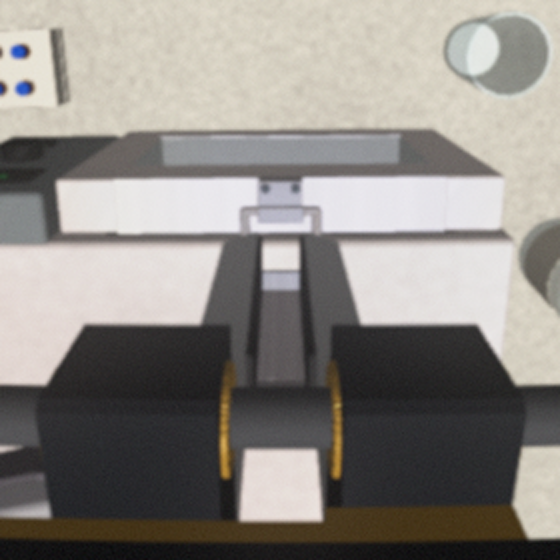

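Run:
```python
from h import *
from cell import manip
p=manip.camera_params("top");q=manip.camera_params("scene")
ex=np.array([.9768,.2143]);ey=np.array([-.2143,.9768]);pv=np.array([570.7,83.2])
ch=lambda X:(np.round((X[:2]-pv)@ex,1),np.round((X[:2]-pv)@ey,1),X[2].round(1))
# blue cap centroids
res=[]
for n,box in(("top",(235,140,265,170)),("scene",(240,145,272,175))):
    im=cv2.imread(f"pics/{n}0.png").astype(int);u0,v0,u1,v1=box;c=im[v0:v1,u0:u1]
    m=(c[...,0]-c[...,2]>40);v,u=np.nonzero(m);res.append((u.mean()+u0,v.mean()+v0))
print(res); X,e=tri([(p,res[0]),(q,res[1])]);print(X,e,ch(X))
for z in(275,280):print(ch(onz(p,[res[0]],z)[0]))
```

```text
[(np.float64(244.54128440366972), np.float64(151.03669724770643)), (np.float64(252.31632653061223), np.float64(153.79591836734693))]
[685.70849994 211.94615131 279.65060826] [np.float64(0.9815662163807338), np.float64(0.9815662163807326)] (np.float64(139.9), np.float64(101.1), np.float64(279.7))
(np.float64(141.8), np.float64(102.4), np.float64(275.0))
(np.float64(140.6), np.float64(101.8), np.float64(280.0))
```

Call:
{"op": "play_rows", "data": {"series": [[[0.025,0.02,-0.0014],0,1],[[0.04,0.045,-0.0014],0,1],[[0.055,0.068,-0.0014],0,1],[[0.055,0.068,-0.0014],0,1],[[0.055,0.068,-0.0014],0,1]]}}

```text
clock: 10.55
eef_pos: [547.3, 78.0, 219.3]
eef_rot: [-1.571, 0.001, 0.216]
wrist_force: [-0.5, 0.1, 1.4]
finger_gap: 0.5
```

Call:
{"op": "play_rows", "data": {"series": [[[0.008,0,0],0,1],[[0.014,0,0],0,1],[[0.019,0,0],0,1],[[0.024,0.001,0],0,1],[[0.029,0.002,0],0,1],[[0.033,0.003,0],0,1],[[0.033,0.003,0],0,1]], "squeeze": 15}}

```text
clock: 11.25
eef_pos: [579.7, 85.2, 215.9]
eef_rot: [-1.571, 0.001, 0.216]
wrist_force: [-1.1, -0.4, 0.8]
finger_gap: 0.5
```

Call:
{"op": "play_rows", "data": {"series": [[[0.005,0.002,0],0,1],[[0.009,0.0045,0],0,1],[[0.013,0.0075,0],0,1],[[0.017,0.0105,0],0,1],[[0.017,0.0105,0],0,1]]}}

```text
clock: 11.75
eef_pos: [596.3, 88.9, 204.6]
eef_rot: [-1.571, 0.003, 0.216]
wrist_force: [-4.7, -0.9, 2.1]
finger_gap: 0.3
```

Call:
{"op": "play_rows", "data": {"series": [[[0.0035,0.0035,0],0,1],[[0.0065,0.0075,0],0,1],[[0.0092,0.0115,0],0,1],[[0.0115,0.016,0],0,1],[[0.0115,0.016,0],0,1]]}}

```text
clock: 12.25
eef_pos: [607.8, 91.4, 187.9]
eef_rot: [-1.571, 0.003, 0.216]
wrist_force: [0.9, -0.4, 0.5]
finger_gap: 0.2
```

Call:
{"op": "play_rows", "data": {"series": [[[0.0015,0.004,0],0,1],[[0.0025,0.007,0],0,1],[[0.003,0.0095,0],0,1],[[0.0035,0.011,0],0,1],[[0.0035,0.011,0],0,1]]}}

```text
clock: 12.75
eef_pos: [611.2, 92.1, 176.9]
eef_rot: [-1.571, 0.003, 0.216]
wrist_force: [0.5, 0.2, -0.9]
finger_gap: 0.6
```

Call:
{"op": "play_rows", "data": {"series": [[[0,0.001,0],0,1],[[0,0.002,0],0,1],[[0,0.002,0],0,1]]}}

```text
clock: 13.05
eef_pos: [611.4, 92.2, 176.5]
eef_rot: [-1.571, 0.001, 0.216]
wrist_force: [-4.5, -0.7, 10.7]
finger_gap: 0.2
```

Call:
{"op": "play_rows", "data": {"series": [[[0,0.001,0],0,1],[[0,0.0015,0],0,1],[[0,0.0015,0],0,1]]}}

```text
clock: 13.35
eef_pos: [611.5, 92.2, 176.5]
eef_rot: [-1.571, -0.0, 0.216]
wrist_force: [-4.8, -0.9, 11.4]
finger_gap: 0.4
```

Call:
{"op": "play_rows", "data": {"series": [[[0,-0.01,0],0,1],[[-0.02,-0.05,0],0,1],[[-0.06,-0.09,0],0,0.6],[[-0.1,-0.1,0],0,0.3],[[-0.1,-0.1,0],0,0],[[-0.1,-0.1,0],0,0],[[-0.1,-0.1,0],0,0],[[-0.1,-0.1,0],0,0]]}}

```text
clock: 14.15
eef_pos: [514.3, 70.9, 275.5]
eef_rot: [-1.571, 0.001, 0.216]
wrist_force: [-0.5, 0.3, 0.4]
finger_gap: 45.0
```

```bash
python3 look.py H 240 150 160 150 4
python3 - <<'E'
from cell import manip
from h import *
a=cv2.imread("pics/H2.png")
b=manip.camera("top")[165:245,260:360,::-1]; b=cv2.resize(b,None,fx=5,fy=5,interpolation=cv2.INTER_CUBIC)
c=np.zeros((600,800,3),np.uint8); c[:,:400]=cv2.resize(a,(400,375))[:375].shape and 0 or 0
a=cv2.resize(a,(480,450)); c[:450,:480]=a; c[:256,480:800]=cv2.resize(b,(320,256)); cv2.imwrite("pics/H3.png",c)
E
```

```text
14.15 [514.3  70.9 275.5] [-1.5712e+00  1.4000e-03  2.1640e-01] [-0.5  0.3  0.4] 44.95056776887352
[[322.03368311 202.71434843]
 [320.99269336 260.86180669]]
```

View pics/H3.png

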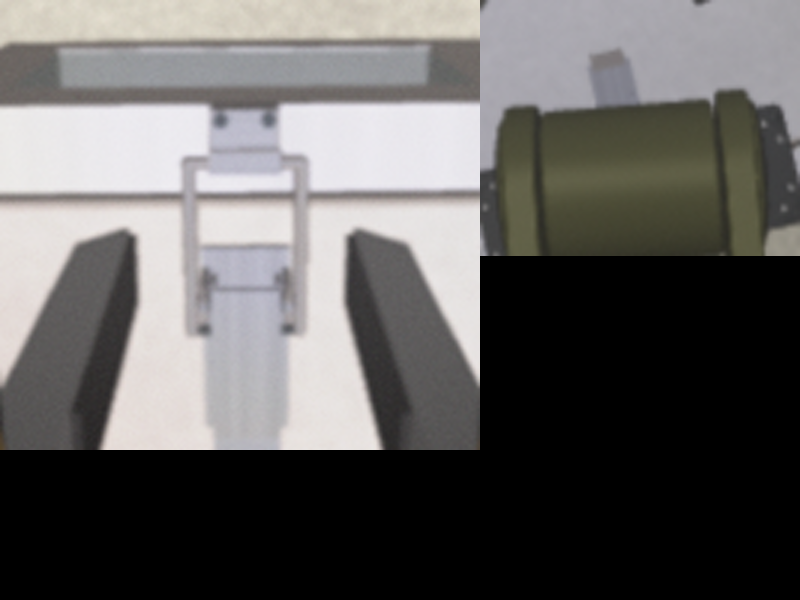

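```bash
python3 -c "
from cell import manip
print(manip.sign_off())"
```

```text
the job is handed in; nothing more can be done
None
```

The latch is hooked and closed, and I handed the job in at about 14 s with the robot touching nothing.

**What I did:** I pinched the loop and led its bar about 11 mm to -x of the seat. I lowered it until it touched the foot (7.5 N), then drew it in under the lip and let go. With the fingers shut, I folded the lever down. The most resistance I read on the way was about 5 N. It then went over centre, and I pressed it on its hard stop with about 12 N before backing off.

**Last checks:** The final picture shows the lever flat, the bar under the keeper's lip with a leg on each side, and the seam between door and housing narrowed. The wrist force was back to about zero. The door angle and the bar's distance from its seat were judged only from that picture, not measured. Forces were read only at the end of each move, so brief peaks between readings are not known.

**What failed or disagreed:**
- **Finger tips:** they turned out to sit about 27 mm above the stated TCP point. My first two grasps therefore closed in the air above the loop without touching it. I corrected for this from the images and the finger-opening reading.
- **Heights from two wrist views:** these scattered by 3 to 9 mm. I used the given heights and found the keeper's foot by touch.
- **Top view at the end:** the arm partly hid the latch, so this picture confirmed only that the handle lies flat.

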